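# Find the full burr cassette by its weight and hold it up

## Robot

A 6-joint arm with a two-finger parallel gripper is mounted at the origin on the work surface. World frame = base frame: x ahead of the robot, y to its left, z up, the work surface at z = 0. Lengths are in m, angles in rad, forces in N, time in s.
With the tool pointing down it reaches from about 0.35 to 0.8 m from the base axis. Payload 7.3 kg.
Tool frame: the origin (TCP) lies between the finger pads; the fingertips stand 25 mm ahead of it and the grasp point (between the pads) lies 6 mm ahead of it (r.tip_extent is the distance from the TCP to the fingertips, in m); z points along the fingers, y is the line along which they close (so a half turn about z gives the same grasp; the last joint's range is limited). The gripper opens to 85 mm and grips with 20 to 120 N. Pads are 22 mm wide; open, the fingers measure 114 mm over their backs; the gripper's body (76 mm by 85 mm) begins 54 mm behind the grasp point. The pads swing forward as they close: fully open they stand 13 mm farther back than shut.
Start: joints at [-1.36, 0.342, 1.524, -0, 1.275, -0.146], TCP at [0.183, -0.492, 0.256] pointing down, gripper open.
Joint ranges: [-2.53, 2.53], [-0.77, 2.02], [0.04, 2.7], [-1, 4.14], [0.28, 2.66], [-3.11, 3.11]. Speed limits (rad/s): [2.57, 2.57, 3.14, 3.14, 3.14, 3.14].

## Interface

Orientations are given as a unit quaternion [x, y, z, w].
In Python, from workcell import r, command_gripper, optics gives the robot as it stands. The module is installed in compiled form; this text tells all that it offers. Calls block until the motion is done:
- r.reach(position, orientation): joint-space move of the TCP to a pose.
- r.move_straight(position, orientation=None, speed=0.15, max_force=None): straight line of the TCP; orientation=None keeps the orientation; speed is the mean speed in m/s. With max_force (N) it stops when the force on the tool has changed by that much, and returns True; else False.
- r.movej(angles): joint-space move.
- command_gripper(opening, force=None): finger opening in m; force is the grip in N (None keeps the last); returns when the fingers have stopped.
- r.hold(seconds).
- r.solve_ik(position, orientation): joint angles nearest the present ones, or None.
- r.read_state(): the state.
- optics.get_image(name): name is "scene" or "top" or "wrist"; returns (picture, depth): 420x560x3 uint8, red, green, blue; 420x560 float32, m along the optical axis (not along the pixel's ray), 0 where there is no reading.
- optics.camera_model(name): a dict with "K" (3x3 intrinsics, pixels), "R" (3x3) and "t" (3): a world point X has camera coordinates R X + t; the wrist camera has in their place "tool_from_camera" (4x4, takes a point from camera to tool coordinates, whose origin is the TCP and whose axes are the flange's). Camera axes: x right, y down, z forward; pixel columns grow to the right and rows downward; lengths in m; the calibration is good to about 2 mm. A picture is of the moment at which its call begins: read the wrist's pose just before it. camera_model takes no time and is no camera call.
A pose or a line that the arm cannot do raises r.PlanningError and nothing moves.
- r.finish_job(): hands the job in; it is judged then, once.
The state is a dict: "time_s": time; "joint_positions": joint angles; "dq": joint speeds; "tau": joint torques, N m; "eef_pos": TCP position; "eef_rot": TCP orientation; "contact_force": force on the tool from outside, world axes, zero at the start; "torque": the same for the moment, N m; "grip_width": finger opening in m; "grip_force": force on a finger pad.
Only numpy, scipy, OpenCV 4.12 (cv2) and the standard library are available. Lean on these libraries where they do the work, as an engineer would, in place of code of your own. Each camera call takes 0.05 s, during which the arm holds its last target. There are 200 camera calls.

## Task

Two look-alike burr cassettes sit latched in their cradles; one is full and clearly heavier, the other empty. Try the weight of both, even if the first seems heavy: pinch a cassette's two orange side catches together, lift it straight up a couple of centimetres, and set it back home so that its catches spring out again (the heavier one, if tried last, can stay in hand). Finish while holding the heavier cassette by its pinched catches, upright, still and lifted some 8 to 10 cm clear above its cradle, do not put it down or let go, with the lighter one latched home and the other things on the bench left alone.

Things in the scene. Friction and masses are not known exactly. Their poses are not given: they have to be found in the camera images.
- cassette_a_catches (a point): Point midway between a cassette's two orange side catches, on its centre line, 61 mm above its base, 14 mm below its top. The catches are buttons 26 mm long, 26 mm high on its long sides (own +y and -y), centred on this point, 7 mm proud: 64 mm over both, 51 mm when pinched fully in. Unpinched, their hooks hold it under the cradle's lips (2 mm of play); both pinched in, it lifts straight up.
- cassette_a: Closed dark burr cassette with a yellow plate on its lid, 110 mm long (x), 50 wide (y), 75 high; origin at the centre of its underside. It stands in the cradle of the same letter, base 6 mm above the bench. Either one may be the full one (about 560 to 700 g; empty 170 to 230 g); they look alike and balance at their middle. A 25 N grip pinches both catches fully and carries it.
- cradle_a: Grey cradle, fixed to the bench, 126 mm long (x), 80 wide (y); side walls with black lips 40 mm high, end walls 36 mm: the buttons' lower edges are 14 mm above the walls. It guides the cassette with about 1.5 mm of play until this is 34 mm up. Origin: centre of its underside, on the bench. Its place varies; turned up to 30 degrees.
- cassette_a_left (a joint): inward travel of the orange catch on the cassette's own +y side, m: 0 out (hooked under the lip when seated), 0.0065 fully pinched in (about 2 N to start, 6 N at the end); clears the lip from 0.005; springs back when let go
- cassette_a_right (a joint): inward travel of the orange catch on the cassette's own -y side, m: 0 out (hooked under the lip when seated), 0.0065 fully pinched in (about 2 N to start, 6 N at the end); clears the lip from 0.005; springs back when let go
- cassette_b_catches (a point): Point midway between a cassette's two orange side catches, on its centre line, 61 mm above its base, 14 mm below its top. The catches are buttons 26 mm long, 26 mm high on its long sides (own +y and -y), centred on this point, 7 mm proud: 64 mm over both, 51 mm when pinched fully in. Unpinched, their hooks hold it under the cradle's lips (2 mm of play); both pinched in, it lifts straight up.
- cassette_b: Closed dark burr cassette with a yellow plate on its lid, 110 mm long (x), 50 wide (y), 75 high; origin at the centre of its underside. It stands in the cradle of the same letter, base 6 mm above the bench. Either one may be the full one (about 560 to 700 g; empty 170 to 230 g); they look alike and balance at their middle. A 25 N grip pinches both catches fully and carries it.
- cradle_b: Grey cradle, fixed to the bench, 126 mm long (x), 80 wide (y); side walls with black lips 40 mm high, end walls 36 mm: the buttons' lower edges are 14 mm above the walls. It guides the cassette with about 1.5 mm of play until this is 34 mm up. Origin: centre of its underside, on the bench. Its place varies; turned up to 30 degrees.
- cassette_b_left (a joint): inward travel of the orange catch on the cassette's own +y side, m: 0 out (hooked under the lip when seated), 0.0065 fully pinched in (about 2 N to start, 6 N at the end); clears the lip from 0.005; springs back when let go
- cassette_b_right (a joint): inward travel of the orange catch on the cassette's own -y side, m: 0 out (hooked under the lip when seated), 0.0065 fully pinched in (about 2 N to start, 6 N at the end); clears the lip from 0.005; springs back when let go
- tin: Bystander: open steel tin, 64 mm across, 75 mm high; origin on its underside
- head_white: Bystander: white head form on a wooden neck, 105 mm across, 150 mm high; origin on its underside
- head_black: Bystander: black head form on a wooden neck, 112 mm across, 160 mm high; origin on its underside
- rotary_tool: Bystander: dark hand-held rotary tool lying on the bench, about 180 mm long, 40 mm wide and high; origin on its underside
- spatula: Bystander: spatula lying flat; origin on its underside
- glue_jar: Bystander: glue jar with white cap, 60 mm across, 85 mm high; origin on its underside
- neck_block: Bystander: turned wooden neck block with a dowel, 60 mm across, 80 mm high; origin on its underside
There are look-alikes about, which are no part of the job. What is shaped like the cassette_a but green or red is not meant. What is shaped like the cassette_b but pink is not meant.

How it is judged:
By the outcome, as a careful person would: the job done as asked, in the order asked, and still so for the second after the job is handed in, while the arm keeps its last pose, push and grip.
It also fails if it takes over 64 s, if anything falls off the work surface, if the arm or the gripper's body presses on something with over 40 N, if the wrist force passes 120 N, or if a joint passes its speed limit or range.

## Working session

There is one attempt and no reset: what is moved stays moved. The work goes in short steps, each a Python script; the robot and the scene stay as the last script left them, time stands still between calls to the robot, and variables do not carry over. Pictures are saved under pics/ and viewed, at most 10 in all, crops included, and the job is handed in when it is done.

```bash
mkdir -p pics
python3 - <<'E'
from workcell import r, optics
import numpy as np, cv2
s=r.read_state(); print(s['time_s'],s['eef_pos'],s['eef_rot'],s['grip_width'],r.tip_extent)
for n in ("top","scene"):
    im,d=optics.get_image(n); cv2.imwrite(f"pics/{n}0.png",im[:,:,::-1]); np.savez(f"{n}0.npz",im=im,d=d)
    m=optics.camera_model(n); print(n,{k:np.round(v,4).tolist() for k,v in m.items()})
print(optics.camera_model("wrist"))
E
```

```text
0.0 [ 0.1832862  -0.49157747  0.25562214] [ 9.84130315e-01  1.77445569e-01 -5.71193105e-05 -7.68077831e-04] 0.08518310975616143 0.025
top {'K': [[379.9104, 0.0, 279.7718], [0.0, 379.9104, 206.9844], [0.0, 0.0, 1.0]], 'R': [[0.2053, -0.9787, 0.0048], [-0.9579, -0.2019, -0.204], [0.2007, 0.0373, -0.979]], 't': [-0.0894, 0.529, 0.9087]}
scene {'K': [[415.5613, 0.0, 281.7375], [0.0, 415.5613, 216.2092], [0.0, 0.0, 1.0]], 'R': [[0.1142, 0.9935, -0.0013], [0.7285, -0.0846, -0.6798], [-0.6755, 0.0766, -0.7334]], 't': [-0.0652, -0.332, 1.543]}
{'K': array([[295.59643088,   0.        , 277.91077566],
       [  0.        , 295.59643088, 210.47909118],
       [  0.        ,   0.        ,   1.        ]]), 'tool_from_camera': array([[-5.71054732e-04, -9.49645344e-01, -3.13326338e-01,
         7.98880180e-02],
       [ 9.99999837e-01, -5.42105526e-04, -1.79514592e-04,
        -8.84415301e-05],
       [ 6.19257464e-07, -3.13326389e-01,  9.49645499e-01,
        -1.18303709e-01],
       [ 0.00000000e+00,  0.00000000e+00,  0.00000000e+00,
         1.00000000e+00]])}
```

View pics/top0.png

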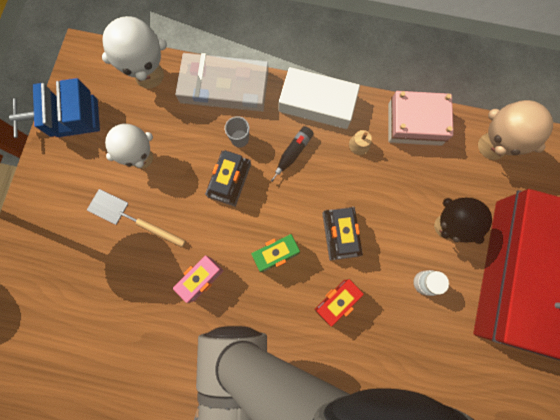

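View pics/scene0.png

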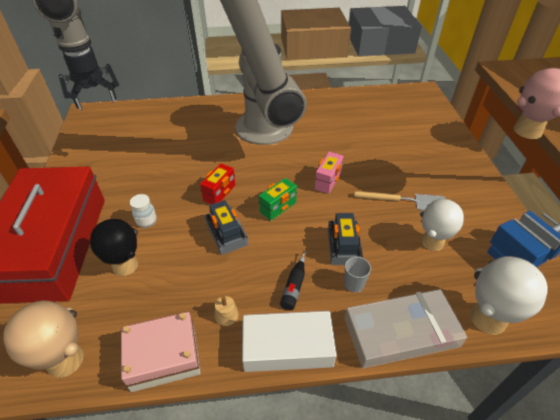

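The top view shows the two dark cassettes in cradles at px (227,177), close to the tin and rotary tool, and (345,232). The scene view shows the same two at (346,228) and (222,222). The red, green and pink ones are decoys.

```bash
cat > h.py <<'E'
import numpy as np, cv2
from workcell import optics
from scipy.spatial.transform import Rotation as Ro
def masks(im):
    h=cv2.cvtColor(im,cv2.COLOR_RGB2HSV); H,S,V=h[...,0].astype(int),h[...,1],h[...,2]
    return (H>=21)&(H<=33)&(S>150)&(V>120), (H<=14)&(S>190)&(V>140)
def cam(n,s=None):
    m=optics.camera_model(n)
    if n!="wrist": R,t=m["R"],m["t"]; return m["K"],R.T,-R.T@t
    T=m["tool_from_camera"]; Rt=Ro.from_quat(s["eef_rot"]).as_matrix()
    return m["K"],Rt@T[:3,:3],Rt@T[:3,3]+np.array(s["eef_pos"])
def deproj(c,uv,d):
    K,R,o=c; uv=np.atleast_2d(uv); p=np.c_[(uv[:,0]-K[0,2])/K[0,0],(uv[:,1]-K[1,2])/K[1,1],np.ones(len(uv))]
    return (p*np.reshape(d,(-1,1)))@R.T+o
def tri(cs,uvs):
    A=np.zeros((3,3));b=np.zeros(3);L=[]
    for c,uv in zip(cs,uvs):
        v=deproj(c,uv,1.)[0]-c[2]; v/=np.linalg.norm(v); P=np.eye(3)-np.outer(v,v); A+=P;b+=P@c[2];L.append((P,c[2]))
    x=np.linalg.solve(A,b); return x,[np.linalg.norm(P@(x-o)) for P,o in L]
def blobs(mask,win,minarea=8):
    u0,u1,v0,v1=win; w=np.zeros(mask.shape,np.uint8); w[v0:v1,u0:u1]=mask[v0:v1,u0:u1]
    n,l,st,ce=cv2.connectedComponentsWithStats(w)
    return [(ce[i],st[i,4],l==i) for i in range(1,n) if st[i,4]>=minarea]
E
python3 - <<'E'
from h import *
W={"P":{"top":(203,255,148,208),"scene":(325,368,205,262)},"Q":{"top":(318,370,200,262),"scene":(200,248,198,250)}}
for k,w in W.items():
    cs=[];uv=[]
    for n in w:
        z=np.load(n+"0.npz");im,d=z["im"],z["d"];c=cam(n);y,o=masks(im)
        B=max(blobs(y,w[n]),key=lambda b:b[1]); cs.append(c)
        # yellow plate centre = min area rect centre
        pts=np.argwhere(B[2])[:,::-1].astype(np.float32); rc=cv2.minAreaRect(pts); uv.append(rc[0])
        X=deproj(c,pts,d[B[2]]); 
        print(k,n,"yellow",B[1],np.round(rc[0],1),"depth ctr",X.mean(0).round(4))
        xy=X[:,:2].astype(np.float32)*1000; r2=cv2.minAreaRect(xy); print("  rect",np.round(r2[0],1),np.round(r2[1],1),round(r2[2],1))
        for b in blobs(o,w[n]):
            print("  orange",b[0].round(1),b[1],deproj(c,np.argwhere(b[2])[:,::-1],d[b[2]]).mean(0).round(4))
    print(k,"tri",*tri(cs,uv))
E
```

```text
P top yellow 250 [225.3 171.5] depth ctr [0.5913 0.1726 0.0827]
  rect [591.7 172.4] [31.3 62.1] 84.5
  orange [214.5 169.6] 17 [0.5909 0.2007 0.081 ]
  orange [235.9 175.5] 33 [0.5874 0.1447 0.0795]
P scene yellow 191 [346.6 227.4] depth ctr [0.593  0.1695 0.0822]
  rect [591.7 169.6] [31.8 63. ] 83.3
  orange [336.  228.4] 25 [0.5903 0.142  0.0793]
  orange [357.3 229.1] 24 [0.5867 0.2024 0.0643]
P tri [0.59139945 0.17165819 0.0807017 ] [np.float64(0.0013651928719824104), np.float64(0.0013651928719824495)]
Q top yellow 272 [345.8 229.8] depth ctr [ 0.5084 -0.1484  0.0822]
  rect [ 508.6 -148.8] [60.5 31.3] 20.5
  orange [357.  228.5] 32 [ 0.5193 -0.177   0.0689]
  orange [333.4 231.9] 42 [ 0.4976 -0.1205  0.0773]
Q scene yellow 176 [223.6 214.7] depth ctr [ 0.5137 -0.1514  0.0871]
  rect [ 881.6 -108.8] [820.9  40.3] 6.6
  orange [218.2 199.2] 28 [ 0.3824 -0.1716  0.0184]
  orange [233.7 212.3] 21 [ 0.4794 -0.1252  0.0572]
  orange [214.1 219.2] 26 [ 0.5205 -0.1775  0.0798]
Q tri [ 0.50834553 -0.1501589   0.08092103] [np.float64(0.0014027118616527464), np.float64(0.00140271186165272)]
```

```bash
cat >> h.py <<'E'
from workcell import r
def quat(yaw): return Ro.from_matrix(np.array([[np.cos(yaw),np.sin(yaw),0],[np.sin(yaw),-np.cos(yaw),0],[0,0,-1.]])).as_quat()
def look(xy,yaw,tag,hs=(.23,.17)):
    """two wrist views from different places; triangulate the yellow plate and the buttons' top faces"""
    cs=[];U=[]
    ax=np.array([np.cos(yaw),np.sin(yaw)])
    for i,h in enumerate(hs):
        p=np.r_[np.array(xy)+ax*(.03,-.02)[i],h]
        (r.reach if i==0 else r.move_straight)(p,quat(yaw)); r.hold(.15)
        s=r.read_state(); im,d=optics.get_image("wrist"); c=cam("wrist",s)
        cv2.imwrite(f"pics/{tag}{i}.png",im[:,:,::-1]); y,o=masks(im); full=(0,560,0,420)
        uv0=(np.array([*xy,.081])-c[2])@c[1]; uv0=uv0[:2]/uv0[2]*c[0][0,0]+c[0][:2,2]
        near=lambda b:np.linalg.norm(b[0]-uv0)<80
        Y=max(filter(near,blobs(y,full,100)),key=lambda b:b[1])
        ctr=lambda b:np.array(cv2.minAreaRect(np.argwhere(b[2])[:,::-1].astype(np.float32))[0])
        yc=ctr(Y); O=sorted(filter(near,blobs(o,full,60)),key=lambda b:-b[1])[:2]
        O=sorted([ctr(b) for b in O],key=lambda q:q[0])
        rc=cv2.minAreaRect((deproj(c,np.argwhere(Y[2])[:,::-1],d[Y[2]])[:,:2]*1000).astype(np.float32))
        cor=cv2.boxPoints(rc); e=max((cor[1]-cor[0],cor[2]-cor[1]),key=np.linalg.norm); a=np.degrees(np.arctan2(e[1],e[0]))
        print(tag,i,"exp px",uv0.round(0),"yellow",yc.round(1),Y[1],"orange",np.round(O,1).tolist(),"depthrect",np.round(rc[0],1),np.round(rc[1],1),"yaw",round((a+90)%180-90,1))
        cs.append(c);U.append([yc]+O)
    X=[tri(cs,[u[j] for u in U]) for j in range(min(map(len,U)))]
    for x,e in X: print("  tri",x.round(4),np.round(e,4))
    if len(X)==3:
        v=X[2][0]-X[1][0]; a=np.degrees(np.arctan2(v[1],v[0]))-90; print("  mid",((X[1][0]+X[2][0])/2).round(4),"len",np.linalg.norm(v).round(4),"yaw",round((a+90)%180-90,1))
E
python3 - <<'E'
from h import *
look((.508,-.150),np.radians(20.5),"Q"); print(r.read_state()['time_s'])
E
```

```text
Q 0 exp px [277. 231.] yellow [278.5 230.5] 1505 orange [[307.7, 227.6]] depthrect [ 545.6 -137.7] [139.5  29.6] yaw 19.4
Q 1 exp px [277. 200.] yellow [278.7 199.1] 2735 orange [[317.4, 197.2]] depthrect [ 522.5 -145.8] [90.9 29.8] yaw 19.0
  tri [ 0.5102 -0.1504  0.0844] [0.0001 0.0001]
  tri [ 0.5185 -0.1788  0.0713] [0. 0.]
2.9833
```

View pics/Q1.png

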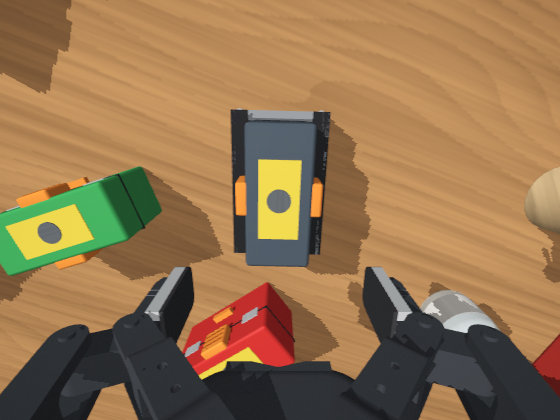

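The wrist view shows the Q cassette nearly aligned. The yellow plate is at (279,200), with buttons at (241,196) and (317,197). The left button is lighter than my orange threshold, so I'll widen it and take the yaw on the lid plane.

```bash
sed -i 's/(H<=14)&(S>190)/(H<=18)\&(S>170)/' h.py
python3 - <<'E'
import re
t=open('h.py').read()
a=t.index("        rc=cv2.minAreaRect((deproj"); b=t.index("        cor=")
t=t[:a]+"""        q=np.argwhere(Y[2])[:,::-1]; w=deproj(c,q,1.)-c[2]; w=c[2]+w*((.081-c[2][2])/w[:,2:])
        rc=cv2.minAreaRect((w[:,:2]*1000).astype(np.float32))
"""+t[b:]
open('h.py','w').write(t)
E
python3 - <<'E'
from h import *
look((.509,-.150),np.radians(20),"Qb"); print(r.read_state()['time_s'])
look((.591,.172),np.radians(-4.5),"P"); print(r.read_state()['time_s'])
E
```

```text
Qb 0 exp px [279. 231.] yellow [279.5 231.5] 1514 orange [[250.5, 226.5], [307.9, 229.0]] depthrect [ 507.7 -150.9] [60.  29.6] yaw 19.1
Qb 1 exp px [277. 200.] yellow [278.5 200. ] 2735 orange [[239.5, 196.5], [315.9, 198.1]] depthrect [ 508.2 -150.8] [60.  29.7] yaw 19.1
  tri [ 0.5114 -0.1499  0.0882] [0.0001 0.0001]
  tri [ 0.4988 -0.1229  0.0688] [0.0004 0.0004]
  tri [ 0.5197 -0.1763  0.0789] [0. 0.]
  mid [ 0.5093 -0.1496  0.0739] len 0.0582 yaw 21.4
4.4583
P 0 exp px [276. 232.] yellow [278.5 231.5] 1463 orange [[249.0, 226.5], [306.6, 228.1]] depthrect [590.3 170.4] [29.6 60.1] yaw -5.5
P 1 exp px [278. 201.] yellow [279.6 199.5] 2723 orange [[241.5, 195.5], [317.7, 198.2]] depthrect [590.6 170.7] [29.8 60.3] yaw -6.7
  tri [0.5934 0.1702 0.0865] [0.0003 0.0003]
  tri [0.5938 0.1999 0.0682] [0.0001 0.0001]
  tri [0.5866 0.1413 0.0668] [0.0003 0.0003]
  mid [0.5902 0.1706 0.0675] len 0.0591 yaw -7.0
6.8667
```

View pics/P1.png

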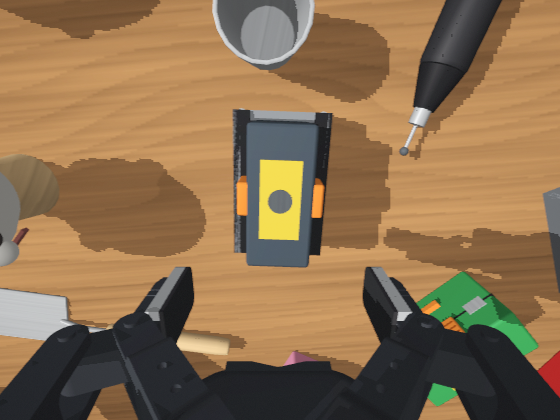

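The P view is centred, with the yellow plate at (280,200), buttons at (242,196) and (318,198), and the rotary tool and tin clear of the fingers. I'll try P now.

```bash
cat >> h.py <<'E'
from workcell import command_gripper
def st(m):
    s=r.read_state(); print(m,"t",round(s['time_s'],2),"p",np.round(s['eef_pos'],4),"F",np.round(s['contact_force'],2),"T",np.round(s['torque'],2),"w",round(s['grip_width'],4),"gf",round(s['grip_force'],1)); return s
def pinch(xy,yaw,z=.076):
    q=quat(yaw)
    r.reach([*xy,.15],q); s0=st("above")
    if r.move_straight([*xy,z],q,speed=.08,max_force=8): print("CONTACT")
    st("down")
    command_gripper(.045,30); r.hold(.2); st("pinched")
def lift(dz,speed=.05):
    p=np.array(r.read_state()['eef_pos']); hit=r.move_straight(p+[0,0,dz],speed=speed,max_force=25); r.hold(.4); print("hit",hit); st("lift")
E
python3 - <<'E'
from h import *
pinch((.5905,.1707),np.radians(-6.2)); 
if abs(r.read_state()['grip_width']-.051)<.003: lift(.024)
im,d=optics.get_image("wrist"); cv2.imwrite("pics/Plift.png",im[:,:,::-1])
E
```

```text
above t 7.12 p [0.5907 0.1703 0.1489] F [0.61 0.88 0.02] T [-0.    0.04  0.02] w 0.0856 gf 0.0
down t 8.19 p [0.5909 0.1708 0.0766] F [-0.44 -0.75  1.37] T [-0.01 -0.04 -0.01] w 0.0857 gf 0.0
pinched t 8.82 p [0.5912 0.1708 0.0773] F [-0.1   0.    6.08] T [-0.05  0.12 -0.03] w 0.0497 gf 34.7
hit False
lift t 9.88 p [0.5911 0.1708 0.1011] F [-0.26 -0.67 -5.66] T [ 0.08 -0.05 -0.08] w 0.0491 gf 33.3
```

View pics/Plift.png

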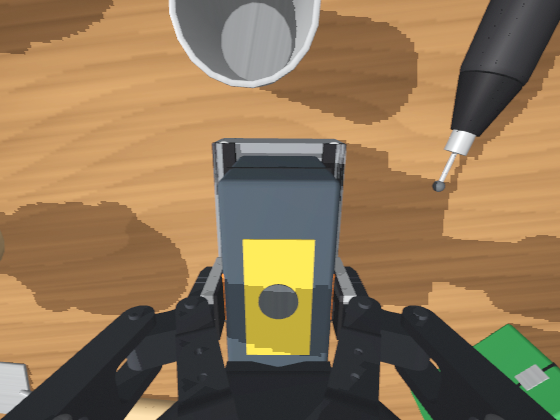

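The cassette is lifted and upright in the pads, with the plate at (279,297). The load is about 5.7 N, so P is probably the full one. I'll set it home and try Q.

```bash
cat >> h.py <<'E'
def home(z):
    p=np.array(r.read_state()['eef_pos']); p[2]=z
    print("hit",r.move_straight(p,speed=.04,max_force=20)); r.hold(.2); st("set")
    command_gripper(.085); r.hold(.2); st("open")
    p=np.array(r.read_state()['eef_pos']); p[2]=.17; r.move_straight(p,speed=.1)
E
python3 - <<'E'
from h import *
home(.0765)
yaw=np.radians(-6.2); look((.5905,.1707),yaw,"Pset",hs=(.2,.17)); st("")
E
```

```text
hit True
set t 10.72 p [0.5905 0.1707 0.0772] F [-1.11 -0.38  5.7 ] T [-0.12 -0.08 -0.03] w 0.0497 gf 34.7
open t 11.37 p [0.5893 0.1705 0.0757] F [-0.6  0.6 -0.4] T [ 0.01 -0.03  0.01] w 0.085 gf 0.0
Pset 0 exp px [278. 244.] yellow [278. 245.] 1808 orange [[246.5, 239.5], [310.0, 239.5]] depthrect [588.2 170.4] [29.7 59.5] yaw -6.2
Pset 1 exp px [278. 201.] yellow [278.5 201. ] 2740 orange [[240.5, 198.5], [316.7, 198.6]] depthrect [589.  170.3] [29.8 59.7] yaw -6.2
  tri [0.5921 0.1701 0.0871] [0.0001 0.0001]
  tri [0.5916 0.1995 0.0676] [0.0003 0.0003]
  tri [0.585 0.141 0.067] [0.0002 0.0002]
  mid [0.5883 0.1702 0.0673] len 0.0589 yaw -6.5
 t 13.69 p [0.5715 0.1728 0.1705] F [-0.38 -0.38 -0.52] T [-0.05 -0.   -0.02] w 0.0847 gf 0.0
```

View pics/Pset1.png

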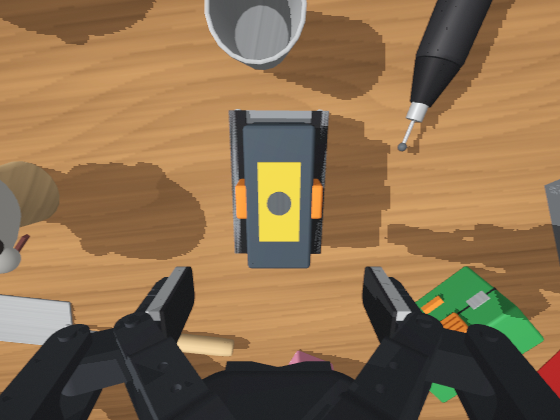

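P is home. The plate (279,201) is the same size as before and the button span (241 to 317) is unchanged, so the catches are out. Q next.

Run:
```python
from h import *
p=np.array(r.read_state()['eef_pos']); p[2]=.22; r.move_straight(p)
pinch((.508,-.1505),np.radians(19.6))
if abs(r.read_state()['grip_width']-.051)<.003: lift(.024)
im,d=optics.get_image("wrist"); cv2.imwrite("pics/Qlift.png",im[:,:,::-1])
```

```text
above t 15.45 p [ 0.5082 -0.1499  0.1498] F [-0.41 -0.16  0.31] T [-0.01 -0.    0.01] w 0.0854 gf 0.0
down t 16.52 p [ 0.5083 -0.1506  0.0765] F [ 0.23  0.   -0.58] T [ 0.02 -0.03  0.02] w 0.0844 gf 0.0
pinched t 17.15 p [ 0.5087 -0.1508  0.0771] F [-0.63  0.06  5.26] T [ 0.14  0.16 -0.05] w 0.0499 gf 32.5
hit False
lift t 18.2 p [ 0.5086 -0.1507  0.1009] F [-0.41  0.38 -2.11] T [ 0.03 -0.01  0.01] w 0.0494 gf 31.4
```

View pics/Qlift.png

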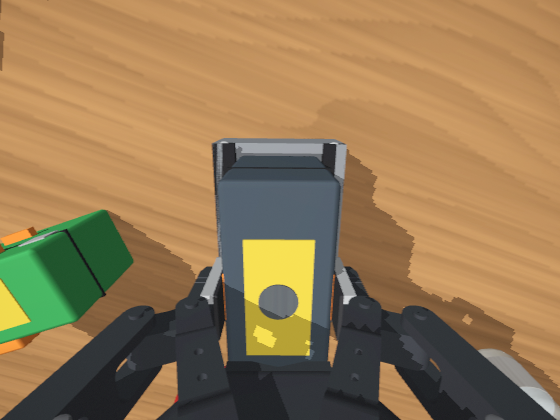

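Q is lifted and upright and reads 2.1 N, so it is the empty one. I'll set it home, check it, then lift P to hold.

Run:
```python
from h import *
home(.0765)
look((.508,-.1505),np.radians(19.6),"Qset",hs=(.2,.17)); st("")
```

```text
hit True
set t 19.05 p [ 0.508  -0.1505  0.077 ] F [-0.44  0.62  4.97] T [-0.08 -0.01 -0.01] w 0.0496 gf 32.2
open t 19.7 p [ 0.5075 -0.1503  0.0765] F [ 0.41  0.09 -0.65] T [-0.02  0.06 -0.03] w 0.0853 gf 0.0
Qset 0 exp px [279. 244.] yellow [278. 244.] 1823 orange [[246.0, 239.0], [310.3, 239.1]] depthrect [ 506.7 -150.3] [59.5 29.6] yaw 19.8
Qset 1 exp px [277. 201.] yellow [276.5 200. ] 2739 orange [[238.5, 197.5], [315.0, 197.0]] depthrect [ 507.  -150.2] [59.5 29.8] yaw 19.6
  tri [ 0.5089 -0.1494  0.0837] [0.0001 0.0001]
  tri [ 0.4962 -0.1225  0.0665] [0. 0.]
  tri [ 0.5172 -0.1778  0.0695] [0.0002 0.0002]
  mid [ 0.5067 -0.1501  0.068 ] len 0.0592 yaw 20.8
 t 22.02 p [ 0.49   -0.1572  0.1705] F [ 0.12  0.08 -0.17] T [0.05 0.01 0.03] w 0.0851 gf 0.0
```

View pics/Qset1.png

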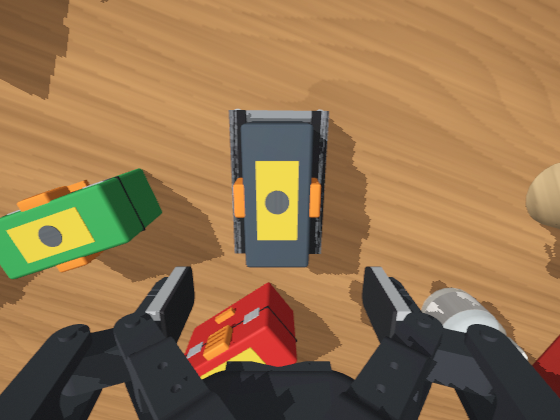

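Q is home, with the plate at (277,200) and the button span (239 to 315) as before, so it is latched. Final lift of P.

Run:
```python
from h import *
p=np.array(r.read_state()['eef_pos']); p[2]=.22; r.move_straight(p)
pinch((.5895,.1705),np.radians(-6.2))
if abs(r.read_state()['grip_width']-.051)<.003: lift(.040); lift(.056,.06); r.hold(.5); st("end")
im,d=optics.get_image("scene"); a=cv2.resize(im[150:320,180:420],None,fx=2.3,fy=2.3); cv2.imwrite("pics/end.png",a[:,:,::-1])
```

```text
above t 23.82 p [0.5895 0.1696 0.1498] F [ 0.23 -0.13 -0.49] T [ 0.02 -0.03  0.02] w 0.0852 gf 0.0
down t 24.89 p [0.5899 0.1706 0.0766] F [-0.07 -0.04  0.1 ] T [-0.02  0.08 -0.  ] w 0.0851 gf 0.0
pinched t 25.51 p [0.5902 0.1703 0.0773] F [-0.96 -1.87  6.11] T [-0.15  0.11  0.06] w 0.049 gf 34.4
hit False
lift t 26.88 p [0.5902 0.1703 0.1172] F [ 0.35 -0.95 -4.71] T [0.07 0.01 0.02] w 0.0498 gf 33.1
hit False
lift t 28.37 p [0.5901 0.1703 0.1731] F [-0.05  0.19 -5.71] T [ 0.04 -0.02  0.  ] w 0.0497 gf 33.1
end t 28.87 p [0.5902 0.1703 0.1732] F [ 0.73 -0.63 -5.72] T [-0.03 -0.04  0.03] w 0.0492 gf 33.1
```

View pics/end.png

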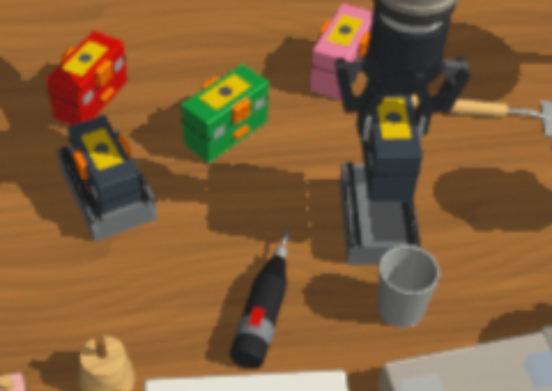

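The cassette hangs upright above its empty cradle at (390,150), the other one is home at (105,170), and nothing else has moved.

```bash
python3 -c "
from workcell import r
print(r.finish_job())"
```

```text
the job is handed in; nothing more can be done
None
```

Job handed in at about 29 s: I tried both cassettes, and the heavier one (5.7 N against 2.1 N) is held by its pinched catches, upright and about 9.6 cm up from its seat, with the lighter one set back home and its catches out.

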